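# Knock a stuck shortbread bar out of its mould from below

### The arm

A 6-joint arm with a two-finger parallel gripper is mounted at the origin on a cart in front of the work surface, level with it; the furniture and walls round the work are solid. World frame = base frame: x ahead of the robot, y to its left, z up, the work surface at z = 0. Lengths are in mm, angles in rad, forces in N, time in s.
With the tool pointing down it reaches from about 300 to 875 mm from the base axis. Payload 6.4 kg.
Tool frame: the origin (TCP) lies midway between the tips of the shut fingers; the grasp point (between the pads) lies robot.grasp_offset behind it (robot.grasp_offset is the distance from the TCP to the grasp point, in mm); z points along the fingers, y is the line along which they close (so a half turn about z gives the same grasp; the last joint's range is limited). The gripper opens to 85 mm and grips with 20 to 120 N. Pads are 22 mm wide; open, the fingers measure 114 mm over their backs; the gripper's body (76 mm by 85 mm) begins 54 mm behind the grasp point. The pads swing forward as they close: fully open they stand 13 mm farther back than shut.
Start: joints at [-1.436, 0.181, 1.607, -0, 1.354, -0.206], TCP at [192.205, -541.939, 231.288] pointing down, gripper open.
Joint ranges: [-2.99, 2.99], [-0.89, 2.07], [0.3, 2.58], [-1.14, 4.28], [0, 2.63], [-3.12, 3.12]. Speed limits (rad/s): [2.57, 2.57, 3.01, 3.14, 3.14, 3.14].

### API

Orientations are given as a rotation vector (axis times angle).
In Python, from station import robot gives the robot as it stands. The module is installed in compiled form; this text tells all that it offers.
- The arm moves only by the tool apply_moves, never from a script. Its argument "commands" is a list of rows, each a list of 3 entries, a list of its own where there are three numbers: the turn, a rotation vector about the tool's x, y, z in rad, then the shift along the tool's x, y, z in mm, then the closure, from 0 (fully open) to 1 (shut). In form: [[[wx, wy, wz], [dx, dy, dz], grip], ...]. A call has 1 to 10 rows; each row is the pose to reach, as a shift and turn from the pose commanded when the call began, along the tool's axes at that moment; what a row does not reach only later rows make up. A row lasts 1/12 s, in which the tool goes at most 41.7 mm and 7.16 degrees, less where a joint would pass 70% of its speed; a pose out of reach is approached as far as the arm can. A call with a gripper value outside its range is refused whole. The fingers move at their own pace and stop on an object; the grip force is fixed at half the most. Time passes only in rows, so rows that repeat a pose let the fingers close. It gives the time, the measured TCP pose, the force, the opening and the grip force at its end, in the units of the state.
- robot.sense(): the state, without advancing time (a new reading comes with each control period).
- robot.snapshot(name): name is "scene" or "top" or "wrist"; returns a dict with "pixels" (400x640x3 uint8, red, green, blue), "K" (3x3 intrinsics, pixels), "extrinsics" (4x4, takes a point from world to camera coordinates). Camera axes: x right, y up, looking along -z (the intrinsics and any distortion apply to the point x, -y, -z); pixel columns grow to the right and rows downward; lengths in mm; the calibration is good to about 2 mm. A picture is of the moment at which its call begins. There is no depth.
- robot.finish_job(): hands the job in; it is judged then, once.
The state is a dict: "time_s": time; "joint_pos": joint angles; "joint_vel": joint speeds; "effort": joint torques, N m; "eef_pos": TCP position; "orientation": TCP orientation; "wrist_force": force on the tool from outside, world axes, zero at the start; "ft_torque": the same for the moment, N m; "finger_gap": finger opening in mm; "grasp_force": force on a finger pad.
Only numpy, scipy, OpenCV 4.12 (cv2) and the standard library are available. Lean on these libraries where they do the work, as an engineer would, in place of code of your own. Each camera call takes 0.05 s, during which the arm holds its last target. There are 200 camera calls.

### The job

A shortbread bar is stuck in the raised aluminium mould. Bring the steel stirrup in round the mould from its free end, feel gently for the hidden knock-out hole underneath, and push the stirrup's pin up through it until the bar stands well proud of the rim, never forcing the stirrup against the mould; then take the stirrup out, stand it upright on the worktop clear of the mould, and lay the bar flat in the small black dish. Leave the kitchen timer and the packet alone.

Things in the scene. Friction and masses are not known exactly. Their poses are not given: they have to be found in the camera images.
- mould: Fixed raised mould. Origin on the worktop under the centre of its cavity, z up; -x is its free end, +x its grey column. Aluminium head: x -45 to 45 mm, y -33 to 33, z 78 (underside) to 114 (rim), cavity 38 (x) x 52 (y) mm open at the top. Column at x 43 to 71 mm, its foot (10 mm thick) at x 41 to 117, y -60 to 60. Under the head is free space. Rigid: over 20 N from the stirrup spoils it.
- knockout (a point): Centre of the mould's underside, 78 mm above the mould's origin, same axes. A steel plate 2 mm up inside (face at 80 mm, 8 mm thick) has one slot, 13 (x) x 18 (y) mm, at y = 0 but at any x from -13 to 13 mm: not measured, not visible from above. Feel for it with the pin: on the plate the pin stops at 80 mm above the worktop, in the slot it rises to the ejector at 88 mm.
- ejector (a joint): Ejector plate, the cavity's floor under the bar: m it has risen. 0 = down (underside 88 mm above the worktop); hard stop at 0.019, where force rises. Stiff: lifting it slowly takes 7 to 12 N; it stays where it is left. At 0 the bar's top is 2 mm below the rim; 0.012 to 0.017 leaves the bar well proud.
- shortbread: Golden rigid shortbread bar, 36 (x) x 50 (y) x 20 (z) mm, 40 to 70 g. Origin at the centre of its underside, z up. At the start in the mould's cavity, aligned with the mould's axes, its top 2 mm below the rim with 1 mm of gap all round: it cannot be gripped until raised.
- stirrup: Loose steel frame, 0.35 kg, upright on the worktop; origin at the centre of its underside, z up. Foot plate 40 (x) x 104 (y) x 8 mm; side bars 18 (x) x 10 (y) mm at y -47 and 47 (84 mm clear between); top bar 24 x 104 mm, z 128 to 140; black grip 24 x 24 mm, z 139 to 181. A 10 mm round-ended brass pin stands in the middle of the foot plate. Symmetric: fits round the mould either way about.
- pin_tip (a point): Top of the stirrup's pin, on its axis, 44 mm above the stirrup's underside; axes as the stirrup.
- dish: Small oval black dish, loose, 73 (x) x 94 (y) x 11 mm, inner floor 4 mm above its underside and about 60 x 80 mm. Origin at the centre of its underside.
- timer: White and black kitchen timer standing behind the mould, 62 x 62 x 54 mm, origin at the centre of its underside. To be left alone.
- packet: Brown biscuit packet lying flat, 68 x 185 x 14 mm, origin at the centre of its underside. To be left alone.
Not all that is in view belongs to the job. There is more than one size of the stirrup; the job needs the larger.

How it is judged:
By the outcome, as a careful person would: the job done as asked, in the order asked, and still so for the second after the job is handed in, with the robot touching nothing.
It also fails if it takes over 72 s, if anything falls off the work surface, if the arm or the gripper's body presses on something with over 40 N, if the wrist force passes 120 N, or if a joint passes its speed limit or range.

## Working session

There is one attempt and no reset: what is moved stays moved. The work goes in short steps, Python scripts to look and compute and a tool call to move; the robot and the scene stay as the last step left them, time stands still between calls to the robot, and variables do not carry over. Pictures are saved under pics/ and viewed, at most 10 in all, crops included, and the job is handed in when it is done.

Besides the shell and the picture viewer there is one more tool, called by a JSON object that holds its "method" and its "body". apply_moves: Moves the arm, as the interface text tells. Its arguments: {"type":"object","properties":{"commands":{"type":"array","items":{"type":"array"}}},"required":["commands"]}

```bash
mkdir -p pics; cat > h.py <<'E'
import numpy as np, cv2
from scipy.spatial.transform import Rotation as R
from station import robot
def snap(name,fn=None):
    s=robot.snapshot(name); 
    if fn: cv2.imwrite('pics/'+fn,s['pixels'][:,:,::-1])
    return s
def ray(s,u,v):
    E=np.array(s['extrinsics']);K=np.array(s['K'])
    d=np.linalg.inv(K)@[u,v,1]; d=np.array([d[0],-d[1],-d[2]])
    return -E[:3,:3].T@E[:3,3], E[:3,:3].T@d
def onz(s,u,v,z):
    o,d=ray(s,u,v); return o+d*(z-o[2])/d[2]
def proj(s,p):
    E=np.array(s['extrinsics']);c=E[:3,:3]@np.array(p)+E[:3,3]
    q=np.array(s['K'])@[c[0],-c[1],-c[2]]; return q[:2]/q[2]
def state():
    s=robot.sense(); print({k:np.round(s[k],3).tolist() for k in ('time_s','joint_pos','eef_pos','orientation','wrist_force','finger_gap','grasp_force')}); return s
E
python3 - <<'E'
from h import *
import pickle
S={n:snap(n) for n in('scene','top')}
pickle.dump(S,open('s.pkl','wb'))
for n in S: cv2.imwrite(f'pics/{n}0.png',S[n]['pixels'][:,:,::-1])
state(); print(robot.grasp_offset)
for n in S: print(n,ray(S[n],320,200), S[n].keys(),S[n]['K'])
E
```

```text
{'time_s': 0.1, 'joint_pos': [-1.436, 0.181, 1.608, 0.0, 1.354, -0.206], 'eef_pos': [192.144, -541.412, 230.488], 'orientation': [-3.095, -0.532, -0.0], 'wrist_force': [1.259, -0.366, 0.184], 'finger_gap': 85.546, 'grasp_force': 0.0}
18.700000000000003
scene (array([ 71.27553304, 932.99821492, 944.7488729 ]), array([ 0.36385108, -0.70261852, -0.6115978 ])) dict_keys(['pixels', 'K', 'extrinsics']) [[421.00443138   0.         324.43708701]
 [  0.         421.00443138 199.54098229]
 [  0.           0.           1.        ]]
top (array([ 410.98611023,  -74.36748429, 1431.30116789]), array([ 0.12366056,  0.00787206, -0.99231748])) dict_keys(['pixels', 'K', 'extrinsics']) [[474.46439713   0.         321.66558637]
 [  0.         474.46439713 202.82904886]
 [  0.           0.           1.        ]]
```

View pics/scene0.png

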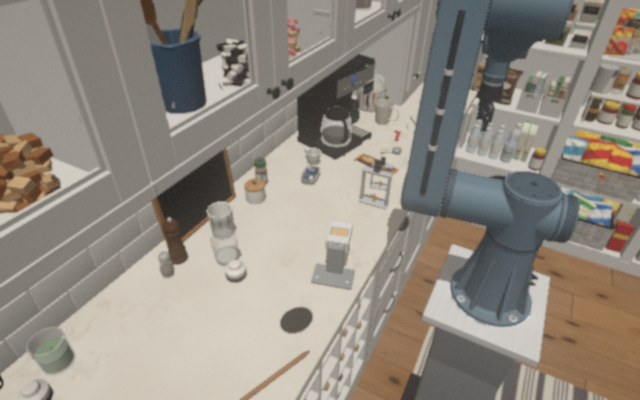

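View pics/top0.png

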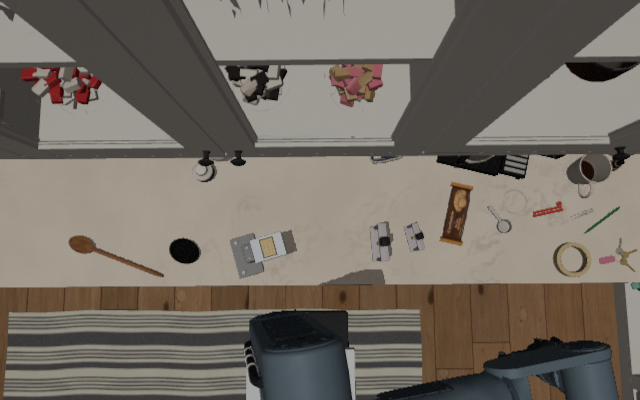

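The scene view shows the mould at about (340,245), the dish at (296,320) and two stirrups near (375,188). In the top view the mould head is at (268,246) with its foot to the left, the large stirrup at (381,242), the small one at (414,236), the dish at (184,251) and the packet at (456,214).

```bash
python3 - <<'E'
from h import *
import pickle
S=pickle.load(open('s.pkl','rb'))
t=S['top']['pixels'][215:285,160:440,::-1]; a=cv2.resize(t,None,fx=2.85,fy=2.85,interpolation=cv2.INTER_CUBIC)
c=S['scene']['pixels'][150:300,290:440,::-1]; b=cv2.resize(c,None,fx=2.6,fy=2.6,interpolation=cv2.INTER_CUBIC)
o=np.zeros((a.shape[0]+b.shape[0],800,3),np.uint8); o[:a.shape[0],:a.shape[1]]=a; o[a.shape[0]:,:b.shape[1]]=b
cv2.imwrite('pics/z1.png',o)
s=S['top']; im=s['pixels']; hsv=cv2.cvtColor(im,cv2.COLOR_RGB2HSV)
# bar: golden
m=cv2.inRange(hsv,(10,70,120),(30,255,255)); m[:, :240]=0;m[:,300:]=0;m[:225]=0;m[270:]=0
c=max(cv2.findContours(m,0,1)[0],key=cv2.contourArea); r=cv2.minAreaRect(c); print('bar',r)
print(onz(s,*r[0],112)); P=[onz(s,*q,112)[:2] for q in cv2.boxPoints(r)]; print(np.round(P,1))
g=cv2.inRange(im,(0,0,0),(60,60,60))
d=g.copy(); d[:,:160]=0;d[:,215:]=0;d[:230]=0;d[275:]=0
c=max(cv2.findContours(d,0,1)[0],key=cv2.contourArea); r=cv2.fitEllipse(c); print('dish',r,onz(s,*r[0],10)); 
for x0,x1 in((365,400),(402,430)):
  d=g.copy(); d[:,:x0]=0;d[:,x1:]=0;d[:215]=0;d[270:]=0
  for c in cv2.findContours(d,0,1)[0]:
    if cv2.contourArea(c)>8: r=cv2.minAreaRect(c); print('grip',r,onz(s,*r[0],170))
E
```

```text
bar ((267.5754699707031, 246.76416015625), (17.71950912475586, 12.499810218811035), 74.05460357666016)
[446.09348479  82.41186349 112.        ]
[[465.1 106. ]
 [474.3  72.6]
 [427.2  58.9]
 [418.   92.2]]
dish ((184.16415405273438, 250.53366088867188), (23.115550994873047, 29.334012985229492), 108.7154312133789) [439.68720108 343.66841778  10.        ]
grip ((384.0, 241.0), (8.0, 10.0), 90.0) [ 457.17528838 -233.09246947  170.        ]
grip ((419.0, 235.5), (6.008327484130859, 7.273237705230713), 71.56504821777344) [ 470.93997765 -326.20317179  170.        ]
```

View pics/z1.png

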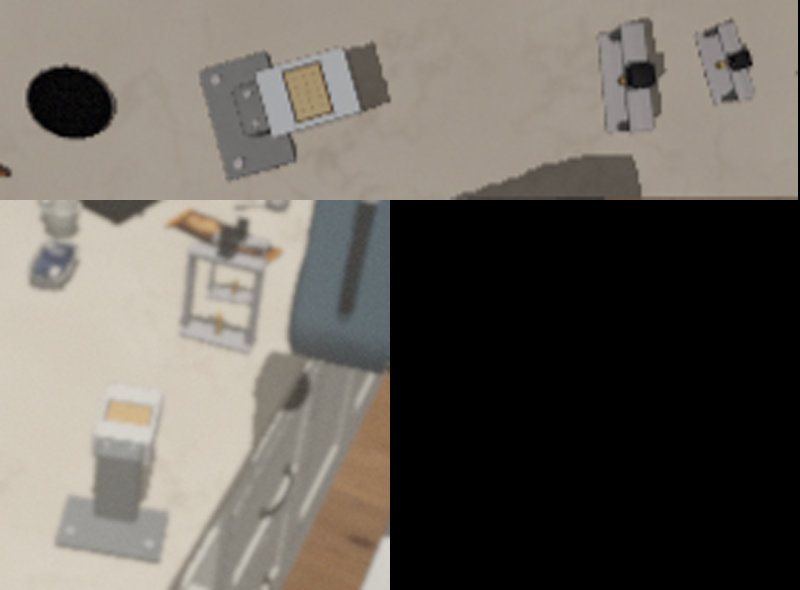

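The zoom shows the large stirrup with its brass pin at about (618,80) of the crop and black grip at (640,75). The mould's free end points right, towards the stirrup. I'll go above the stirrup for a closer look.

```bash
cat >> h.py <<'E'
def delta(pos,yaw_y=None):
    """tool-frame turn/shift to put TCP at pos, pointing down, tool y along world angle yaw_y (deg, mod 180 nearest)"""
    s=robot.sense(); R0=R.from_rotvec(s['orientation'])
    M=R0.as_matrix(); y=np.degrees(np.arctan2(M[1,1],M[0,1]))
    if yaw_y is None: yaw_y=y
    dy=(yaw_y-y+90)%180-90; a=np.radians(y+dy)
    Y=np.array([np.cos(a),np.sin(a),0]);Z=np.array([0,0,-1.]);X=np.cross(Y,Z)
    T=R.from_matrix(np.c_[X,Y,Z])
    print('turn',np.round((R0.inv()*T).as_rotvec(),3),'shift',np.round(R0.inv().apply(np.array(pos)-s['eef_pos']),1),'yaw',round(y,1),'dy',round(dy,1))
E
python3 -c "
from h import *
delta([400,-233,290],94)"
```

```text
turn [-0.002 -0.     0.271] shift [ 299.  -221.3  -59.1] yaw -70.5 dy -15.5
```

{"method": "apply_moves", "body": {"commands": [[[0, 0, 0.27], [60, -40, -59], 0], [[0, 0, 0.27], [299, -221, -59], 0], [[0, 0, 0.27], [299, -221, -59], 0], [[0, 0, 0.27], [299, -221, -59], 0], [[0, 0, 0.27], [299, -221, -59], 0], [[0, 0, 0.27], [299, -221, -59], 0], [[0, 0, 0.27], [299, -221, -59], 0], [[0, 0, 0.27], [299, -221, -59], 0], [[0, 0, 0.27], [299, -221, -59], 0], [[0, 0, 0.27], [299, -221, -59], 0]]}}

```text
time_s: 0.93
eef_pos: [402.5, -229.0, 290.9]
orientation: [-3.138, -0.119, -0.003]
wrist_force: [0.1, -0.2, -0.5]
finger_gap: 85.2
grasp_force: 0.0
```

{"method": "apply_moves", "body": {"commands": [[[0, 0, 0], [0, 0, 0], 0], [[0, 0, 0], [0, 0, 0], 0]]}}

```text
time_s: 1.1
eef_pos: [400.0, -233.7, 290.0]
orientation: [3.139, 0.114, -0.001]
wrist_force: [-0.6, -0.6, -0.4]
finger_gap: 85.2
grasp_force: 0.0
```

```bash
python3 - <<'E'
from h import *
import pickle
S={n:snap(n) for n in('wrist','scene','top')}; pickle.dump(S,open('s2.pkl','wb'))
a=S['wrist']['pixels'][:,:,::-1]; cv2.imwrite('pics/w1.png',a)
state(); print(ray(S['wrist'],320,200))
E
```

```text
{'time_s': 1.25, 'joint_pos': [-0.789, -0.124, 1.801, -0.0, 1.466, 0.714], 'eef_pos': [399.284, -234.958, 289.825], 'orientation': [-3.139, -0.108, 0.001], 'wrist_force': [-0.323, -0.407, 0.21], 'finger_gap': 85.642, 'grasp_force': 0.0}
(array([ 477.65757065, -227.20989087,  432.32932409]), array([-0.30058928, -0.01354603, -0.95369882]))
```

View pics/w1.png

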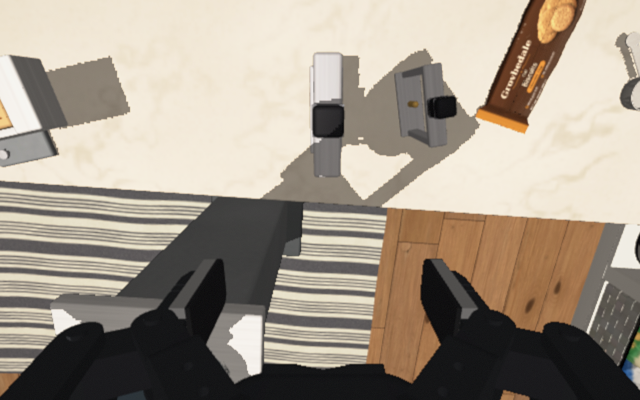

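The wrist view shows the large stirrup from above: grip at about (328,121), top bar running from (327,53) to (327,177). Small one is at (425,104).

```bash
python3 - <<'E'
from h import *
import pickle
S=pickle.load(open('s2.pkl','rb'));s=S['wrist'];im=s['pixels'];g=cv2.cvtColor(im,cv2.COLOR_RGB2GRAY)
hsv=cv2.cvtColor(im,cv2.COLOR_RGB2HSV)
for v in (60,70,80,90,150,160,170): print(v, [(u,*im[v,u]) for u in range(306,350,2)] if v in(70,160) else '')
d=(g<45).astype(np.uint8); d[:,:300]=0;d[:,356:]=0;d[:90]=0;d[150:]=0
c=max(cv2.findContours(d,0,1)[0],key=cv2.contourArea);r=cv2.minAreaRect(c);print(r,cv2.boundingRect(c))
for q in [(328,53),(327,177)]: print('barend',onz(s,*q,140))
for q in [(313,70),(342,70),(313,160),(342,160)]: print('baredge',onz(s,*q,140))
print('grip',onz(s,*r[0],175))
for p in [(447,-233),(447+12,-233+12),(447-12,-233-12)]: print(proj(s,(*p,181)),proj(s,(*p,140)))
# mould in the first top view
t=pickle.load(open('s.pkl','rb'))['top'];im=t['pixels']
m=cv2.inRange(im,(150,150,150),(255,255,255));
m2=np.zeros_like(m);m2[228:266,248:290]=m[228:266,248:290]
print(im[246,245:300:3].tolist()); print(im[230,260:300:4].tolist())
E
```

```text
60 
70 [(306, np.uint8(241), np.uint8(231), np.uint8(213)), (308, np.uint8(242), np.uint8(232), np.uint8(214)), (310, np.uint8(221), np.uint8(214), np.uint8(209)), (312, np.uint8(236), np.uint8(232), np.uint8(229)), (314, np.uint8(196), np.uint8(189), np.uint8(186)), (316, np.uint8(230), np.uint8(225), np.uint8(224)), (318, np.uint8(232), np.uint8(226), np.uint8(224)), (320, np.uint8(229), np.uint8(224), np.uint8(222)), (322, np.uint8(230), np.uint8(225), np.uint8(223)), (324, np.uint8(228), np.uint8(222), np.uint8(221)), (326, np.uint8(230), np.uint8(225), np.uint8(223)), (328, np.uint8(227), np.uint8(221), np.uint8(219)), (330, np.uint8(225), np.uint8(220), np.uint8(218)), (332, np.uint8(226), np.uint8(221), np.uint8(219)), (334, np.uint8(225), np.uint8(220), np.uint8(218)), (336, np.uint8(223), np.uint8(219), np.uint8(216)), (338, np.uint8(222), np.uint8(215), np.uint8(212)), (340, np.uint8(184), np.uint8(177), np.uint8(175)), (342, np.uint8(112), np.uint8(108), np.uint8(106)), (344, np.uint8(138), np.uint8(128), np.uint8(114)), (346, np.uint8(139), np.uint8(128), np.uint8(114)), 
[... 1587 characters left out ...]
ip [ 459.19366798 -232.48573315  175.        ]
[327.54948351 137.94701872] [326.89750572 132.00504705]
[312.42498913 120.22257104] [313.84515469 116.63930582]
[342.21647544 155.1353177 ] [339.60793358 146.96826287]
[[108, 107, 106], [109, 107, 105], [159, 160, 161], [166, 167, 170], [167, 168, 171], [113, 112, 111], [159, 140, 105], [164, 146, 111], [164, 145, 110], [163, 145, 110], [158, 158, 161], [166, 167, 169], [166, 168, 171], [117, 115, 115], [91, 84, 76], [92, 85, 78], [91, 85, 77], [155, 145, 134], [163, 153, 142]]
[[160, 151, 139], [162, 153, 141], [162, 153, 141], [162, 153, 141], [161, 153, 140], [162, 152, 140], [161, 152, 140], [133, 124, 113], [154, 145, 133], [155, 145, 132]]
```

```bash
python3 -c "
from h import *
delta([458.5,-232.6,146],93.8)"
```

```text
turn [-0.     0.001  0.002] shift [ 59.4   1.8 143.8] yaw -86.1 dy -0.1
```

{"method": "apply_moves", "body": {"commands": [[[0, 0, 0], [30, 1, 15], 0], [[0, 0, 0], [55, 2, 35], 0], [[0, 0, 0], [59.4, 2, 60], 0], [[0, 0, 0], [59.4, 2, 90], 0], [[0, 0, 0], [59.4, 2, 115], 0], [[0, 0, 0], [59.4, 2, 132], 0], [[0, 0, 0], [59.4, 2, 141], 0], [[0, 0, 0], [59.4, 2, 144], 0], [[0, 0, 0], [59.4, 2, 144], 0.3], [[0, 0, 0], [59.4, 2, 144], 1]]}}

```text
time_s: 2.08
eef_pos: [459.9, -232.6, 147.4]
orientation: [3.139, 0.109, 0.002]
wrist_force: [-0.7, -0.4, 1.0]
finger_gap: 64.4
grasp_force: 0.0
```

{"method": "apply_moves", "body": {"commands": [[[0, 0, 0], [0, 0, 0], 1], [[0, 0, 0], [0, 0, 0], 1], [[0, 0, 0], [0, 0, 0], 1], [[0, 0, 0], [0, 0, 0], 1], [[0, 0, 0], [0, 0, 0], 1]]}}

```text
time_s: 2.5
eef_pos: [460.4, -232.1, 147.4]
orientation: [3.138, 0.111, 0.003]
wrist_force: [1.1, -1.3, 4.1]
finger_gap: 23.3
grasp_force: 59.8
```

```bash
python3 -c "
from h import *
delta([482,-48,177],105.4)"
```

```text
turn [ 0.002 -0.002 -0.198] shift [  34.7 -182.1  -29.9] yaw -85.9 dy 11.3
```

{"method": "apply_moves", "body": {"commands": [[[0, 0, 0], [0, 0, -10], 1], [[0, 0, 0], [0, 0, -25], 1], [[0, 0, -0.03], [5, -15, -30], 1], [[0, 0, -0.07], [10, -40, -30], 1], [[0, 0, -0.11], [17, -72, -30], 1], [[0, 0, -0.15], [23, -105, -30], 1], [[0, 0, -0.18], [28, -138, -30], 1], [[0, 0, -0.198], [32, -163, -30], 1], [[0, 0, -0.198], [34, -178, -30], 1], [[0, 0, -0.198], [34.7, -182, -30], 1]]}}

```text
time_s: 3.33
eef_pos: [480.3, -44.5, 176.0]
orientation: [-3.111, -0.425, 0.003]
wrist_force: [0.1, 0.6, -2.9]
finger_gap: 23.3
grasp_force: 59.6
```

{"method": "apply_moves", "body": {"commands": [[[0, 0, 0], [0, 0, 0], 1], [[0, 0, 0], [0, 0, 0], 1], [[0, 0, 0], [0, 0, 0], 1]]}}

```text
time_s: 3.58
eef_pos: [481.2, -48.4, 176.3]
orientation: [3.113, 0.42, -0.001]
wrist_force: [-0.3, 0.2, -3.2]
finger_gap: 23.3
grasp_force: 59.8
```

```bash
python3 - <<'E'
from h import *
import pickle
S={n:snap(n) for n in('wrist','scene','top')}; pickle.dump(S,open('s3.pkl','wb'))
cv2.imwrite('pics/w2.png',S['wrist']['pixels'][:,:,::-1])
state(); print(ray(S['wrist'],320,200))
s=S['wrist'];im=s['pixels'];hsv=cv2.cvtColor(im,cv2.COLOR_RGB2HSV)
m=cv2.inRange(hsv,(8,60,100),(30,255,255)); m[300:]=0
for c in cv2.findContours(m,0,1)[0]:
  if cv2.contourArea(c)>300:
    r=cv2.minAreaRect(c);print(r); P=np.array([onz(s,*q,112)[:2] for q in cv2.boxPoints(r)]);print(np.round(P,1),P.mean(0))
E
```

```text
{'time_s': 3.733, 'joint_pos': [-0.346, 0.034, 1.886, -0.0, 1.222, 0.957], 'eef_pos': [481.226, -48.434, 176.26], 'orientation': [3.114, 0.419, -0.0], 'wrist_force': [-0.475, 0.732, -3.417], 'finger_gap': 23.52, 'grasp_force': 59.766}
(array([556.27944652, -27.29145929, 318.61187565]), array([-0.29198129, -0.07145302, -0.95379255]))
((114.26800537109375, 212.22401428222656), (80.14068603515625, 55.00727844238281), 79.69515228271484)
[[467.2 107.3]
 [482.6  75. ]
 [430.6  60.1]
 [413.4  94.8]] [448.43692473  84.30093215]
```

View pics/w2.png

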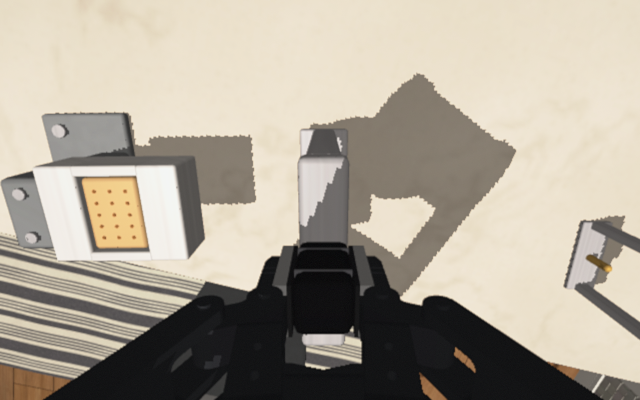

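The wrist view shows the mould at left: rim corners near (36,166), (182,157), (190,258), (52,260), bar quad (82,178), (137,176), (148,247), (95,249). The stirrup is held straight, with its top bar between columns 299 and 349.

```bash
python3 - <<'E'
from h import *
import pickle
S=pickle.load(open('s3.pkl','rb'))
def fit(s,m,z,eps=.03):
    c=max(cv2.findContours(m,0,1)[0],key=cv2.contourArea); h=cv2.convexHull(c)
    for e in np.arange(.01,.15,.005):
        a=cv2.approxPolyDP(h,e*cv2.arcLength(h,True),True)[:,0].astype(float)
        if len(a)<=4: break
    P=np.array([onz(s,*q,z)[:2] for q in a]); 
    print(a.astype(int).tolist(),np.round(P,1).tolist(),'c',P.mean(0).round(1),'len',np.linalg.norm(P-np.roll(P,-1,0),axis=1).round(1),'ang',[round(np.degrees(np.arctan2(*(d[::-1])))%180,1) for d in P-np.roll(P,-1,0)])
for n,roi in(('wrist',(150,270,20,200)),('top',(228,268,245,292))):
    s=S[n];im=s['pixels'];hsv=cv2.cvtColor(im,cv2.COLOR_RGB2HSV)
    k=np.zeros(im.shape[:2],np.uint8);a,b,c,d=roi;k[a:b,c:d]=255
    print(n,'bar');fit(s,cv2.inRange(hsv,(8,60,100),(30,255,255))&k,112)
    if n=='wrist':
        print(im[200,30:75:4].tolist(),im[200,165:200:3].tolist(),im[150:175:3,100].tolist())
s=S['wrist']; print('hand rim',[onz(s,*q,114)[:2].round(1).tolist() for q in[(36,166),(182,157),(190,258),(52,260)]])
for p in [(0,0)]:
  th=np.radians(105.4);c=np.array([447,83])
  for x,y in((45,-33),(-45,-33),(-45,33),(45,33)):
    q=c+[x*np.cos(th)-y*np.sin(th),x*np.sin(th)+y*np.cos(th)];print((x,y),q.round(1),proj(s,(*q,114)).round(1))
# stirrup top bar end in hand, z=169
print('bar edges', [onz(s,*q,169)[:2].round(1).tolist() for q in[(299,190),(349,190),(299,155),(349,155)]], 'grip', onz(s,323,302,209.9))
E
```

```text
wrist bar
[[134, 176], [147, 247], [97, 247], [82, 178]] [[477.3, 74.6], [430.1, 61.0], [421.2, 93.6], [467.3, 106.1]] c [449.   83.8] len [49.1 33.7 47.8 33.1] ang [np.float64(16.0), np.float64(105.3), np.float64(15.2), np.float64(107.6)]
[[149, 148, 146], [148, 148, 145], [148, 147, 143], [242, 237, 232], [241, 237, 231], [242, 238, 233], [242, 238, 233], [242, 239, 234], [241, 235, 230], [243, 242, 237], [243, 243, 238], [243, 242, 237]] [[244, 245, 241], [244, 245, 242], [244, 245, 242], [244, 245, 242], [240, 238, 233], [139, 134, 129], [84, 82, 78], [85, 83, 80], [85, 82, 79], [87, 84, 80], [84, 82, 78], [83, 81, 78]] [[156, 155, 151], [89, 89, 87], [75, 73, 71], [98, 93, 90], [98, 94, 90], [133, 129, 124], [243, 238, 233], [243, 238, 233], [242, 238, 232]]
top bar
[[270, 237], [263, 253], [260, 240]] [[473.1, 75.8], [429.0, 95.0], [465.0, 103.6]] c [455.7  91.5] len [48.  37.  28.9] ang [np.float64(156.5), np.float64(13.4), np.float64(106.2)]
hand rim [[468.4, 132.8], [497.9, 46.4], [430.8, 31.3], [404.6, 121.1]]
(45, -33) [466.9 135.1] [ 32.  167.4]
(-45, -33) [490.8  48.4] [177.1 167.2]
(-45, 33) [427.1  30.9] [189.8 262.9]
(45, 33) [403.2 117.6] [ 57.1 263. ]
bar edges [[512.6, -27.9], [518.7, -50.2], [528.4, -23.9], [534.3, -45.5]] grip [484.60522695 -47.03083261 209.9       ]
```

```bash
python3 -c "
from h import *
delta([448.6,83.6,165.4],105.5)"
```

```text
turn [-0.     0.    -0.003] shift [   3.4 -136.    10.9] yaw -74.7 dy 0.2
```

{"method": "apply_moves", "body": {"commands": [[[0, 0, -0.003], [2, 0, 4], 1], [[0, 0, -0.003], [3.4, 0, 9], 1], [[0, 0, -0.003], [3.4, -8, 11], 1], [[0, 0, -0.003], [3.4, -20, 11], 1], [[0, 0, -0.003], [3.4, -32, 11], 1], [[0, 0, -0.003], [3.4, -44, 11], 1], [[0, 0, -0.003], [3.4, -56, 11], 1], [[0, 0, -0.003], [3.4, -66, 11], 1], [[0, 0, -0.003], [3.4, -74, 11], 1], [[0, 0, -0.003], [3.4, -78, 11], 1]]}}

```text
time_s: 4.57
eef_pos: [463.4, 30.1, 165.4]
orientation: [-3.112, -0.428, -0.0]
wrist_force: [0.2, -0.1, -3.6]
finger_gap: 23.3
grasp_force: 59.9
```

{"method": "apply_moves", "body": {"commands": [[[0, 0, 0], [0, -4, 0], 1], [[0, 0, 0], [0, -8, 0], 1], [[0, 0, 0], [0, -12, 0], 1], [[0, 0, 0], [0, -12, 0], 1]]}}

```text
time_s: 4.9
eef_pos: [460.5, 40.6, 165.3]
orientation: [-3.112, -0.426, 0.0]
wrist_force: [-0.2, 0.5, -4.3]
finger_gap: 23.4
grasp_force: 59.9
```

```bash
python3 - <<'E'
from h import *
state();delta([448.6,83.6,165.4],105.5)
S=snap('scene');c=S['pixels'][150:300,290:440,::-1]
w=snap('wrist')['pixels'][:,:,::-1]
a=cv2.resize(c,(400,400),interpolation=cv2.INTER_CUBIC);b=cv2.resize(w[:,80:480],(400,400))
cv2.imwrite('pics/z2.png',np.hstack([a,b]))
E
```

```text
{'time_s': 4.9, 'joint_pos': [-0.17, -0.002, 1.946, 0.0, 1.197, 1.129], 'eef_pos': [460.473, 40.588, 165.255], 'orientation': [-3.112, -0.426, 0.0], 'wrist_force': [-0.2, 0.482, -4.26], 'finger_gap': 23.424, 'grasp_force': 59.862}
turn [-0.     0.     0.001] shift [  0.1 -44.6  -0.1] yaw -74.4 dy -0.1
```

View pics/z2.png

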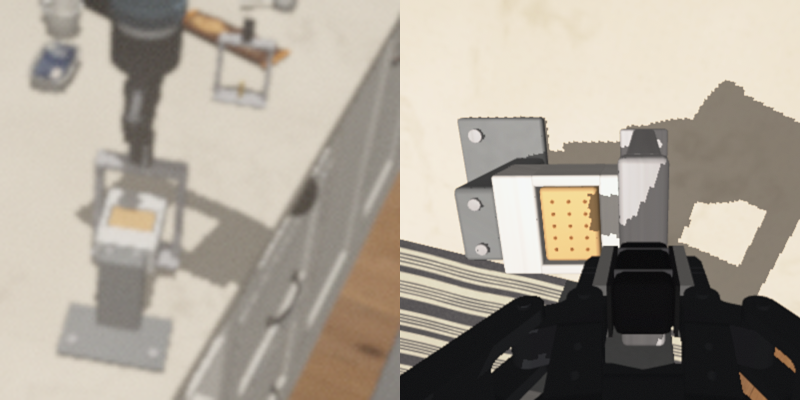

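Left: the stirrup straddles the mould head. Right: bar left corners at about (220,187) and (228,261) in full wrist pixels, top bar over the head. I'll check the lateral centring from these.

```bash
python3 - <<'E'
from h import *
s=snap('wrist');im=s['pixels'];hsv=cv2.cvtColor(im,cv2.COLOR_RGB2HSV)
m=cv2.inRange(hsv,(8,60,80),(30,255,255));m[:170]=0;m[275:]=0;m[:,:205]=0;m[:,290:]=0
u=np.array([np.cos(np.radians(105.5)),np.sin(np.radians(105.5))]);v=np.array([-u[1],u[0]])
t=np.array(robot.sense()['eef_pos'][:2])
for col in(235,250,265):
    r=np.where(m[:,col])[0];a=[onz(s,col,q,112)[:2]-t for q in(r.min(),r.max())]
    print(col,r.min(),r.max(),[(round(x@u,1),round(x@v,1)) for x in a])
for row in(200,225,250):
    r=np.where(m[row])[0];a=[onz(s,q,row,112)[:2]-t for q in(r.min(),r.max())];print(row,[(round(x@u,1),round(x@v,1)) for x in a])
E
```

```text
235 187 260 [(np.float64(53.6), np.float64(-24.6)), (np.float64(57.3), np.float64(24.3))]
250 187 260 [(np.float64(44.5), np.float64(-24.6)), (np.float64(47.6), np.float64(24.3))]
265 187 260 [(np.float64(35.5), np.float64(-24.6)), (np.float64(37.9), np.float64(24.3))]
200 [(np.float64(63.4), np.float64(-16.3)), (np.float64(27.9), np.float64(-16.4))]
225 [(np.float64(63.6), np.float64(0.1)), (np.float64(28.0), np.float64(0.0))]
250 [(np.float64(63.2), np.float64(17.2)), (np.float64(27.3), np.float64(17.2))]
```

{"method": "apply_moves", "body": {"commands": [[[0, 0, 0], [0, -5, 0], 1], [[0, 0, 0], [0, -13, 0], 1], [[0, 0, 0], [0, -22, 0], 1], [[0, 0, 0], [0, -31, 0], 1], [[0, 0, 0], [0, -39, 0], 1], [[0, 0, 0], [0, -44, 0], 1], [[0, 0, 0], [0, -45.5, 0], 1], [[0, 0, 0], [0, -45.5, -5], 1], [[0, 0, 0], [0, -45.5, -11], 1], [[0, 0, 0], [0, -45.5, -14], 1]]}}

```text
time_s: 5.88
eef_pos: [449.1, 83.8, 180.5]
orientation: [3.112, 0.425, 0.002]
wrist_force: [-0.3, 0.8, -2.7]
finger_gap: 23.3
grasp_force: 59.8
```

{"method": "apply_moves", "body": {"commands": [[[0, 0, 0], [0, 0, -1], 1], [[0, 0, 0], [0, 0, -2], 1], [[0, 0, 0], [0, 0, -2], 1]]}}

```text
time_s: 6.13
eef_pos: [448.6, 83.7, 181.6]
orientation: [3.113, 0.425, 0.001]
wrist_force: [0.1, -0.4, -4.0]
finger_gap: 23.4
grasp_force: 59.8
```

{"method": "apply_moves", "body": {"commands": [[[0, 0, 0], [0, 0, -0.5], 1], [[0, 0, 0], [0, 0, -1], 1], [[0, 0, 0], [0, 0, -1], 1]]}}

```text
time_s: 6.38
eef_pos: [448.3, 83.9, 182.2]
orientation: [-3.113, -0.425, 0.0]
wrist_force: [-0.4, 0.5, -3.3]
finger_gap: 23.3
grasp_force: 59.8
```

{"method": "apply_moves", "body": {"commands": [[[0, 0, 0], [0, 0, -0.4], 1], [[0, 0, 0], [0, 0, -0.8], 1], [[0, 0, 0], [0, 0, -0.8], 1]]}}

```text
time_s: 6.63
eef_pos: [448.4, 84.0, 183.1]
orientation: [-3.113, -0.426, 0.0]
wrist_force: [-0.7, -0.0, -3.8]
finger_gap: 23.2
grasp_force: 59.8
```

{"method": "apply_moves", "body": {"commands": [[[0, 0, 0], [0, 0, -0.3], 1], [[0, 0, 0], [0, 0, -0.6], 1], [[0, 0, 0], [0, 0, -0.6], 1]]}}

```text
time_s: 6.88
eef_pos: [448.3, 84.0, 183.5]
orientation: [-3.113, -0.426, 0.0]
wrist_force: [0.2, 0.8, -5.3]
finger_gap: 23.2
grasp_force: 59.6
```

{"method": "apply_moves", "body": {"commands": [[[0, 0, 0], [0, 0, -0.2], 1], [[0, 0, 0], [0, 0, -0.4], 1], [[0, 0, 0], [0, 0, -0.4], 1]]}}

```text
time_s: 7.13
eef_pos: [448.2, 84.0, 183.8]
orientation: [-3.113, -0.426, 0.001]
wrist_force: [0.5, -0.1, -7.8]
finger_gap: 23.2
grasp_force: 59.2
```

{"method": "apply_moves", "body": {"commands": [[[0, 0, 0], [0, -0.7, 0], 1], [[0, 0, 0], [0, -1.5, 0], 1], [[0, 0, 0], [0, -1.5, 0], 1]]}}

```text
time_s: 7.38
eef_pos: [447.9, 85.1, 183.8]
orientation: [3.112, 0.426, -0.001]
wrist_force: [1.1, -3.0, -8.1]
finger_gap: 23.0
grasp_force: 59.3
```

{"method": "apply_moves", "body": {"commands": [[[0, 0, 0], [0, -0.7, 0], 1], [[0, 0, 0], [0, -1.5, 0], 1], [[0, 0, 0], [0, -1.5, 0], 1]]}}

```text
time_s: 7.63
eef_pos: [447.3, 87.6, 184.1]
orientation: [-3.111, -0.425, 0.001]
wrist_force: [0.0, 2.3, -5.7]
finger_gap: 23.4
grasp_force: 59.8
```

{"method": "apply_moves", "body": {"commands": [[[0, 0, 0], [0, -0.7, 0], 1], [[0, 0, 0], [0, -1.5, 0], 1], [[0, 0, 0], [0, -1.5, 0], 1]]}}

```text
time_s: 7.88
eef_pos: [447.2, 88.8, 184.3]
orientation: [-3.112, -0.426, -0.0]
wrist_force: [-0.0, 0.5, -4.3]
finger_gap: 23.5
grasp_force: 60.0
```

{"method": "apply_moves", "body": {"commands": [[[0, 0, 0], [0, -0.7, 0], 1], [[0, 0, 0], [0, -1.5, 0], 1], [[0, 0, 0], [0, -1.5, 0], 1]]}}

```text
time_s: 8.13
eef_pos: [447.1, 89.9, 184.5]
orientation: [3.113, 0.426, 0.001]
wrist_force: [0.4, 0.8, -3.2]
finger_gap: 23.0
grasp_force: 60.1
```

{"method": "apply_moves", "body": {"commands": [[[0, 0, 0], [0, -0.7, 0], 1], [[0, 0, 0], [0, -1.5, 0], 1], [[0, 0, 0], [0, -1.5, 0], 1]]}}

```text
time_s: 8.38
eef_pos: [446.5, 91.3, 184.2]
orientation: [3.113, 0.426, 0.001]
wrist_force: [-0.0, 0.3, -3.4]
finger_gap: 23.0
grasp_force: 60.1
```

{"method": "apply_moves", "body": {"commands": [[[0, 0, 0], [0, -0.7, 0], 1], [[0, 0, 0], [0, -1.5, 0], 1], [[0, 0, 0], [0, -1.5, 0], 1]]}}

```text
time_s: 8.63
eef_pos: [446.0, 92.8, 184.1]
orientation: [-3.113, -0.426, -0.0]
wrist_force: [0.6, 0.0, -3.8]
finger_gap: 23.5
grasp_force: 60.1
```

{"method": "apply_moves", "body": {"commands": [[[0, 0, 0], [0, -0.7, 0], 1], [[0, 0, 0], [0, -1.5, 0], 1], [[0, 0, 0], [0, -1.5, 0], 1]]}}

```text
time_s: 8.88
eef_pos: [445.5, 94.2, 184.1]
orientation: [-3.113, -0.426, 0.0]
wrist_force: [0.1, 0.1, -2.5]
finger_gap: 23.4
grasp_force: 60.1
```

{"method": "apply_moves", "body": {"commands": [[[0, 0, 0], [0, -0.5, 0], 1], [[0, 0, 0], [0, -1, 0], 1], [[0, 0, 0], [0, -1, 0], 1]]}}

```text
time_s: 9.13
eef_pos: [445.3, 95.1, 184.1]
orientation: [-3.113, -0.426, -0.0]
wrist_force: [-0.5, -0.0, -3.3]
finger_gap: 23.1
grasp_force: 60.1
```

{"method": "apply_moves", "body": {"commands": [[[0, 0, 0], [0, -0.5, 0], 1], [[0, 0, 0], [0, -1, 0], 1], [[0, 0, 0], [0, -1, 0], 1]]}}

```text
time_s: 9.38
eef_pos: [445.0, 96.1, 184.1]
orientation: [-3.113, -0.426, 0.0]
wrist_force: [0.0, 0.4, -4.1]
finger_gap: 23.0
grasp_force: 60.1
```

{"method": "apply_moves", "body": {"commands": [[[0, 0, 0], [0, -0.5, 0], 1], [[0, 0, 0], [0, -1, 0], 1], [[0, 0, 0], [0, -1, 0], 1]]}}

```text
time_s: 9.63
eef_pos: [444.7, 97.1, 184.1]
orientation: [-3.113, -0.426, 0.0]
wrist_force: [-0.5, 0.8, -3.2]
finger_gap: 23.3
grasp_force: 60.1
```

{"method": "apply_moves", "body": {"commands": [[[0, 0, 0], [0, -0.5, 0], 1], [[0, 0, 0], [0, -1, 0], 1], [[0, 0, 0], [0, -1, 0], 1]]}}

```text
time_s: 9.88
eef_pos: [444.5, 98.0, 184.0]
orientation: [3.113, 0.426, -0.0]
wrist_force: [0.6, -0.1, -4.3]
finger_gap: 23.4
grasp_force: 60.1
```

{"method": "apply_moves", "body": {"commands": [[[0, 0, 0], [0, -0.5, 0], 1], [[0, 0, 0], [0, -1, 0], 1], [[0, 0, 0], [0, -1, 0], 1]]}}

```text
time_s: 10.13
eef_pos: [444.2, 98.8, 184.0]
orientation: [3.112, 0.426, -0.0]
wrist_force: [0.2, -1.7, -4.6]
finger_gap: 23.1
grasp_force: 59.9
```

{"method": "apply_moves", "body": {"commands": [[[0, 0, 0], [0, 3, 0], 1], [[0, 0, 0], [0, 5.8, 0], 1], [[0, 0, 0], [0, 5.8, -0.7], 1], [[0, 0, 0], [0, 5.8, -1.4], 1], [[0, 0, 0], [0, 5.8, -1.4], 1]]}}

```text
time_s: 10.55
eef_pos: [446.0, 93.3, 185.7]
orientation: [-3.113, -0.425, -0.001]
wrist_force: [0.1, 0.2, -4.0]
finger_gap: 23.3
grasp_force: 60.2
```

{"method": "apply_moves", "body": {"commands": [[[0, 0, 0], [0, 0, -0.8], 1], [[0, 0, 0], [0, 0, -1.6], 1], [[0, 0, 0], [0, 0, -2], 1]]}}

```text
time_s: 10.8
eef_pos: [445.9, 93.4, 187.7]
orientation: [3.113, 0.426, 0.0]
wrist_force: [1.0, -0.2, -3.8]
finger_gap: 23.1
grasp_force: 60.2
```

{"method": "apply_moves", "body": {"commands": [[[0, 0, 0], [0, 0, -0.8], 1], [[0, 0, 0], [0, 0, -1.6], 1], [[0, 0, 0], [0, 0, -2], 1]]}}

```text
time_s: 11.05
eef_pos: [445.9, 93.4, 189.7]
orientation: [3.113, 0.426, 0.0]
wrist_force: [-0.2, 0.3, -3.4]
finger_gap: 23.5
grasp_force: 60.2
```

{"method": "apply_moves", "body": {"commands": [[[0, 0, 0], [0, 0, -0.5], 1], [[0, 0, 0], [0, 0, -1], 1], [[0, 0, 0], [0, 0, -1.5], 1], [[0, 0, 0], [0, 0, -1.5], 1]]}}

```text
time_s: 11.38
eef_pos: [445.9, 93.3, 191.1]
orientation: [-3.113, -0.426, -0.0]
wrist_force: [0.7, 0.2, -2.9]
finger_gap: 22.9
grasp_force: 60.2
```

{"method": "apply_moves", "body": {"commands": [[[0, 0, 0], [0, 0, -0.3], 1], [[0, 0, 0], [0, 0, -0.6], 1], [[0, 0, 0], [0, 0, -0.8], 1]]}}

```text
time_s: 11.63
eef_pos: [445.7, 93.3, 191.6]
orientation: [-3.113, -0.426, 0.0]
wrist_force: [0.0, 0.0, -4.7]
finger_gap: 23.1
grasp_force: 59.9
```

{"method": "apply_moves", "body": {"commands": [[[0, 0, 0], [0, 0, -0.3], 1], [[0, 0, 0], [0, 0, -0.6], 1], [[0, 0, 0], [0, 0, -0.8], 1]]}}

```text
time_s: 11.88
eef_pos: [445.5, 93.3, 191.9]
orientation: [-3.113, -0.426, 0.001]
wrist_force: [1.1, 0.1, -12.0]
finger_gap: 23.2
grasp_force: 59.2
```

{"method": "apply_moves", "body": {"commands": [[[0, 0, 0], [0, 0, -0.3], 1], [[0, 0, 0], [0, 0, -0.6], 1], [[0, 0, 0], [0, 0, -0.8], 1]]}}

```text
time_s: 12.13
eef_pos: [445.5, 93.3, 192.9]
orientation: [-3.112, -0.426, 0.001]
wrist_force: [1.7, -0.0, -10.9]
finger_gap: 23.2
grasp_force: 59.3
```

{"method": "apply_moves", "body": {"commands": [[[0, 0, 0], [0, 0, -0.35], 1], [[0, 0, 0], [0, 0, -0.7], 1], [[0, 0, 0], [0, 0, -1.05], 1], [[0, 0, 0], [0, 0, -1.4], 1], [[0, 0, 0], [0, 0, -1.75], 1], [[0, 0, 0], [0, 0, -2.1], 1], [[0, 0, 0], [0, 0, -2.45], 1], [[0, 0, 0], [0, 0, -2.8], 1], [[0, 0, 0], [0, 0, -3.15], 1], [[0, 0, 0], [0, 0, -3.5], 1]]}}

```text
time_s: 12.97
eef_pos: [445.7, 93.4, 196.9]
orientation: [-3.113, -0.426, 0.001]
wrist_force: [-1.3, 0.5, -11.9]
finger_gap: 23.2
grasp_force: 59.5
```

{"method": "apply_moves", "body": {"commands": [[[0, 0, 0], [0, 0, -0.4], 1], [[0, 0, 0], [0, 0, -0.8], 1], [[0, 0, 0], [0, 0, -1.2], 1], [[0, 0, 0], [0, 0, -1.6], 1], [[0, 0, 0], [0, 0, -2.0], 1], [[0, 0, 0], [0, 0, -2.4], 1], [[0, 0, 0], [0, 0, -2.8], 1], [[0, 0, 0], [0, 0, -3.2], 1], [[0, 0, 0], [0, 0, -3.6], 1], [[0, 0, 0], [0, 0, -4], 1]]}}

```text
time_s: 13.8
eef_pos: [445.7, 93.3, 200.9]
orientation: [-3.113, -0.426, 0.0]
wrist_force: [0.2, 0.3, -12.0]
finger_gap: 23.5
grasp_force: 59.5
```

{"method": "apply_moves", "body": {"commands": [[[0, 0, 0], [0, 0, -0.4], 1], [[0, 0, 0], [0, 0, -0.8], 1], [[0, 0, 0], [0, 0, -1.2], 1], [[0, 0, 0], [0, 0, -1.6], 1], [[0, 0, 0], [0, 0, -2.0], 1], [[0, 0, 0], [0, 0, -2.4], 1], [[0, 0, 0], [0, 0, -2.8], 1], [[0, 0, 0], [0, 0, -3.2], 1]]}}

```text
time_s: 14.47
eef_pos: [445.8, 93.3, 204.1]
orientation: [-3.113, -0.426, 0.0]
wrist_force: [-0.2, -0.5, -11.8]
finger_gap: 23.6
grasp_force: 59.5
```

{"method": "apply_moves", "body": {"commands": [[[0, 0, 0], [0, 0, -0.4], 1], [[0, 0, 0], [0, 0, -0.8], 1], [[0, 0, 0], [0, 0, -1.2], 1], [[0, 0, 0], [0, 0, -1.6], 1], [[0, 0, 0], [0, 0, -2.0], 1], [[0, 0, 0], [0, 0, -2.4], 1], [[0, 0, 0], [0, 0, -2.8], 1], [[0, 0, 0], [0, 0, -3.1], 1], [[0, 0, 0], [0, 0, -3.1], 1]]}}

```text
time_s: 15.22
eef_pos: [445.8, 93.3, 207.3]
orientation: [-3.113, -0.426, -0.0]
wrist_force: [-0.1, -0.3, -11.1]
finger_gap: 23.5
grasp_force: 59.5
```

{"method": "apply_moves", "body": {"commands": [[[0, 0, 0], [0, 0, 2], 1], [[0, 0, 0], [0, 0, 6], 1], [[0, 0, 0], [0, 0, 12], 1], [[0, 0, 0], [0, 0, 19], 1], [[0, 0, 0], [0, 0, 26], 1], [[0, 0, 0], [0, 0, 33], 1], [[0, 0, 0], [0, 0, 38], 1], [[0, 0, 0], [0, 0, 40], 1], [[0, 0, 0], [0, 0, 40], 1]]}}

```text
time_s: 15.97
eef_pos: [445.3, 93.3, 166.4]
orientation: [-3.112, -0.426, 0.002]
wrist_force: [-0.8, 0.9, -3.5]
finger_gap: 23.0
grasp_force: 60.6
```

```bash
python3 - <<'E'
from h import *
state();delta([445.9,93.4,167],105.5)
E
```

```text
{'time_s': 15.967, 'joint_pos': [-0.055, -0.019, 1.961, -0.0, 1.201, 1.244], 'eef_pos': [445.31, 93.343, 166.364], 'orientation': [-3.112, -0.426, 0.002], 'wrist_force': [-0.754, 0.898, -3.502], 'finger_gap': 22.988, 'grasp_force': 60.565}
turn [-0.     0.001  0.001] shift [ 0.6  0.1 -0.6] yaw -74.4 dy -0.1
```

{"method": "apply_moves", "body": {"commands": [[[0, 0, 0], [0.6, 5, 0], 1], [[0, 0, 0], [0.6, 15, 0], 1], [[0, 0, 0], [0.6, 28, 0], 1], [[0, 0, 0], [0.6, 42, 0], 1], [[0, 0, 0], [0.6, 58, 0], 1], [[0, 0, 0], [0.6, 78, 0], 1], [[0, 0, 0], [0.6, 103, 0], 1], [[0, 0, 0], [0.6, 130, 0], 1], [[0, 0, 0], [0.6, 155, 0], 1], [[0, 0, 0], [0.6, 175, 0], 1]]}}

```text
time_s: 16.8
eef_pos: [494.2, -78.1, 167.9]
orientation: [3.111, 0.424, 0.002]
wrist_force: [-0.6, 0.1, -4.7]
finger_gap: 23.2
grasp_force: 60.5
```

{"method": "apply_moves", "body": {"commands": [[[0, 0, 0], [0, 8, 3], 1], [[0, 0, 0], [0, 13, 8], 1], [[0, 0, 0], [0, 15, 13], 1], [[0, 0, 0], [0, 15, 16], 1], [[0, 0, 0], [0, 15, 17], 1], [[0, 0, 0], [0, 15, 17], 1]]}}

```text
time_s: 17.3
eef_pos: [496.8, -88.5, 149.5]
orientation: [-3.111, -0.427, 0.002]
wrist_force: [0.3, 0.1, -3.2]
finger_gap: 23.0
grasp_force: 60.6
```

{"method": "apply_moves", "body": {"commands": [[[0, 0, 0], [0, 0, 0.5], 1], [[0, 0, 0], [0, 0, 1], 1], [[0, 0, 0], [0, 0, 1], 1]]}}

```text
time_s: 17.55
eef_pos: [497.5, -89.2, 149.4]
orientation: [3.112, 0.427, 0.001]
wrist_force: [-0.5, 0.7, -3.7]
finger_gap: 23.2
grasp_force: 60.6
```

{"method": "apply_moves", "body": {"commands": [[[0, 0, 0], [0, 0, 0.6], 1], [[0, 0, 0], [0, 0, 1.2], 1], [[0, 0, 0], [0, 0, 1.2], 1]]}}

```text
time_s: 17.8
eef_pos: [497.4, -89.5, 147.9]
orientation: [-3.113, -0.426, -0.0]
wrist_force: [-0.3, 0.7, -2.8]
finger_gap: 23.0
grasp_force: 60.6
```

{"method": "apply_moves", "body": {"commands": [[[0, 0, 0], [0, 0, 0.5], 1], [[0, 0, 0], [0, 0, 0.9], 1], [[0, 0, 0], [0, 0, 0.9], 1]]}}

```text
time_s: 18.05
eef_pos: [497.5, -89.6, 147.4]
orientation: [3.112, 0.426, 0.0]
wrist_force: [-1.6, -0.1, 0.1]
finger_gap: 23.2
grasp_force: 61.0
```

Seated (weight gone from the wrist). Release and rise.

{"method": "apply_moves", "body": {"commands": [[[0, 0, 0], [0, 0, 0], 0.6], [[0, 0, 0], [0, 0, 0], 0.3], [[0, 0, 0], [0, 0, 0], 0], [[0, 0, 0], [0, 0, 0], 0], [[0, 0, 0], [0, 0, 0], 0], [[0, 0, 0], [0, 0, 0], 0]]}}

```text
time_s: 18.55
eef_pos: [497.5, -89.6, 147.2]
orientation: [3.113, 0.426, 0.0]
wrist_force: [0.1, 0.3, -0.2]
finger_gap: 85.5
grasp_force: 0.0
```

{"method": "apply_moves", "body": {"commands": [[[0, 0, 0], [0, 0, -10], 0], [[0, 0, 0], [0, 0, -30], 0], [[0, 0, 0], [0, 0, -60], 0], [[0, 0, 0], [-20, -20, -90], 0], [[0, 0, 0], [-40, -50, -100], 0], [[0, 0, 0], [-60, -85, -100], 0], [[0, 0, 0], [-70, -120, -100], 0], [[0, 0, 0], [-70, -145, -100], 0], [[0, 0, 0], [-70, -150, -100], 0], [[0, 0, 0], [-70, -150, -100], 0]]}}

```text
time_s: 19.38
eef_pos: [389.5, 37.3, 248.1]
orientation: [3.111, 0.43, 0.003]
wrist_force: [-0.1, -0.0, 0.4]
finger_gap: 85.5
grasp_force: 0.0
```

```bash
python3 - <<'E'
from h import *
import pickle
S={n:snap(n) for n in('wrist','scene','top')}; pickle.dump(S,open('s4.pkl','wb'))
w=S['wrist']['pixels'][:,:,::-1]; c=S['scene']['pixels'][150:340,240:430,::-1]
cv2.imwrite('pics/z4.png',np.hstack([cv2.resize(w,(480,300)),cv2.resize(c,(300,300),interpolation=cv2.INTER_CUBIC)]))
state(); s=S['wrist'];im=s['pixels'];hsv=cv2.cvtColor(im,cv2.COLOR_RGB2HSV)
m=cv2.inRange(hsv,(8,60,80),(30,255,255));m[280:]=0
cs=sorted(cv2.findContours(m,0,1)[0],key=cv2.contourArea)[-3:]
for c in cs:
    r=cv2.minAreaRect(c)
    P=np.array([onz(s,*q,127.5)[:2] for q in cv2.boxPoints(r)]);d=P-np.roll(P,-1,0)
    print(np.round(r[0]),np.round(r[1]),P.mean(0).round(1),np.linalg.norm(d,axis=1).round(1),np.degrees(np.arctan2(d[:,1],d[:,0])).round(1)%180)
E
```

```text
{'time_s': 19.533, 'joint_pos': [-0.214, -0.277, 2.012, -0.0, 1.406, 1.085], 'eef_pos': [390.303, 35.403, 247.495], 'orientation': [3.112, 0.425, 0.001], 'wrist_force': [0.074, -0.106, 0.351], 'finger_gap': 85.295, 'grasp_force': 0.0}
[468. 105.] [10. 21.] [487.2 -49.1] [15.8  7.3 15.9  7.3] [105.7  23.6 105.7  22.5]
[284. 106.] [67. 48.] [447.7  84.5] [35.3 48.9 37.3 48.9] [105.7  15.  105.7  12.6]
[502. 258.] [179.  43.] [ 376.6 -127.9] [ 41.4 152.1  42.4 158.6] [ 20.3 105.7  29.1 105.7]
```

View pics/z4.png

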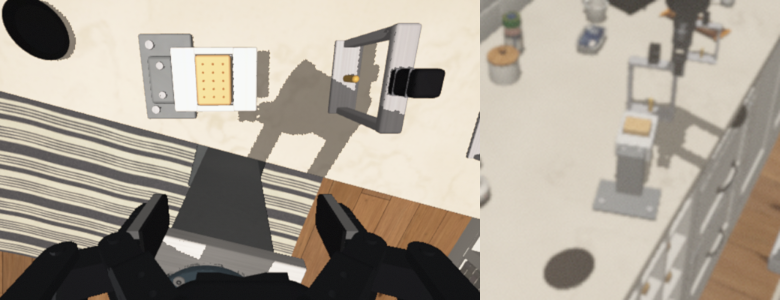

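Wrist view: the bar stands proud at about (213,80) of the shrunken frame, measuring 36 x 49 mm at the 127.5 height, and the stirrup stands upright to the right. The dish is at top left.

```bash
python3 - <<'E'
from h import *
delta([448,84.2,115.3],105.5)
import pickle
s=pickle.load(open('s4.pkl','rb'))['wrist'];im=s['pixels']
m=cv2.inRange(im,(0,0,0),(50,50,50));m[120:]=0;m[:,150:]=0
c=max(cv2.findContours(m,0,1)[0],key=cv2.contourArea)
P=np.array([onz(s,*q,11)[:2] for q in c[:,0].astype(float)],np.float32)
print('dish wrist (clipped?)',cv2.boundingRect(c),cv2.fitEllipse(P))
s=pickle.load(open('s4.pkl','rb'))['top'];im=s['pixels']
m=cv2.inRange(im,(0,0,0),(60,60,60));m[:230]=0;m[275:]=0;m[:,:160]=0;m[:,215:]=0
c=max(cv2.findContours(m,0,1)[0],key=cv2.contourArea)
P=np.array([onz(s,*q,11)[:2] for q in c[:,0].astype(float)],np.float32);print(cv2.fitEllipse(P))
E
```

```text
turn [ 0.001 -0.     0.001] shift [ 68.6 -31.6 132.2] yaw -74.4 dy -0.1
dish wrist (clipped?) (3, 0, 89, 80) ((440.816650390625, 345.75054931640625), (69.14057159423828, 90.14041137695312), 162.00857543945312)
((439.787109375, 343.4883117675781), (67.997802734375, 88.29472351074219), 158.97593688964844)
```

{"method": "apply_moves", "body": {"commands": [[[0, 0, 0], [20, -10, 5], 0], [[0, 0, 0], [45, -20, 15], 0], [[0, 0, 0], [64, -30, 35], 0], [[0, 0, 0], [68.6, -31.6, 60], 0], [[0, 0, 0], [68.6, -31.6, 85], 0], [[0, 0, 0], [68.6, -31.6, 108], 0], [[0, 0, 0], [68.6, -31.6, 123], 0], [[0, 0, 0], [68.6, -31.6, 129], 0], [[0, 0, 0], [68.6, -31.6, 131], 0], [[0, 0, 0], [68.6, -31.6, 131], 0]]}}

```text
time_s: 20.37
eef_pos: [447.7, 84.3, 116.1]
orientation: [-3.113, -0.424, 0.001]
wrist_force: [0.4, 0.1, -0.3]
finger_gap: 85.3
grasp_force: 0.0
```

{"method": "apply_moves", "body": {"commands": [[[0, 0, 0], [0, 0, 0], 0], [[0, 0, 0], [0, 0, 0], 0]]}}

```text
time_s: 20.53
eef_pos: [448.4, 84.7, 117.3]
orientation: [3.112, 0.425, 0.004]
wrist_force: [-0.7, 0.5, -0.7]
finger_gap: 85.5
grasp_force: 0.0
```

```bash
python3 - <<'E'
from h import *
state();delta([448,84.2,115.3],105.5)
E
```

```text
{'time_s': 20.533, 'joint_pos': [-0.074, 0.055, 1.999, -0.0, 1.085, 1.225], 'eef_pos': [448.404, 84.724, 117.325], 'orientation': [3.112, 0.425, 0.004], 'wrist_force': [-0.652, 0.458, -0.725], 'finger_gap': 85.534, 'grasp_force': 0.0}
turn [ 0.001 -0.002  0.001] shift [-0.5  0.4  2. ] yaw -74.4 dy -0.1
```

{"method": "apply_moves", "body": {"commands": [[[0, 0, 0], [-0.4, 0.4, 1.5], 0.2], [[0, 0, 0], [-0.4, 0.4, 1.5], 0.45], [[0, 0, 0], [-0.4, 0.4, 1.5], 0.45], [[0, 0, 0], [-0.4, 0.4, 1.5], 0.45]]}}

```text
time_s: 20.87
eef_pos: [447.1, 84.6, 114.9]
orientation: [3.113, 0.426, 0.001]
wrist_force: [-0.0, 0.8, 0.6]
finger_gap: 47.0
grasp_force: 0.0
```

{"method": "apply_moves", "body": {"commands": [[[0, 0, 0], [0, 0, 0], 0.55], [[0, 0, 0], [0, 0, 0], 0.65], [[0, 0, 0], [0, 0, 0], 0.8], [[0, 0, 0], [0, 0, 0], 1], [[0, 0, 0], [0, 0, 0], 1]]}}

```text
time_s: 21.28
eef_pos: [447.1, 84.6, 114.8]
orientation: [-3.113, -0.426, -0.0]
wrist_force: [0.2, 1.5, 3.2]
finger_gap: 34.3
grasp_force: 60.8
```

{"method": "apply_moves", "body": {"commands": [[[0, 0, 0], [0, 0, -2], 1], [[0, 0, 0], [0, 0, -6], 1], [[0, 0, 0], [0, 0, -12], 1], [[0, 0, 0], [0, 0, -20], 1], [[0, 0, 0], [0, 0, -30], 1], [[0, 0, 0], [0, 0, -40], 1], [[0, 0, 0], [0, 0, -46], 1], [[0, 0, 0], [0, 0, -48], 1], [[0, 0, 0], [0, 0, -48], 1]]}}

```text
time_s: 22.03
eef_pos: [447.6, 84.5, 163.6]
orientation: [3.112, 0.426, 0.003]
wrist_force: [0.3, -0.2, -0.7]
finger_gap: 34.4
grasp_force: 60.5
```

```bash
python3 - <<'E'
from h import *
state();delta([440.3,344.5,90],161)
S=snap('scene');c=S['pixels'][170:340,270:400,::-1];w=snap('wrist')['pixels'][:,:,::-1]
cv2.imwrite('pics/z5.png',np.hstack([cv2.resize(w,(560,350)),cv2.resize(c,(240,350),interpolation=cv2.INTER_CUBIC)]))
E
```

```text
{'time_s': 22.033, 'joint_pos': [-0.075, -0.017, 1.965, -0.0, 1.192, 1.224], 'eef_pos': [447.594, 84.483, 163.603], 'orientation': [3.112, 0.426, 0.003], 'wrist_force': [0.299, -0.159, -0.718], 'finger_gap': 34.376, 'grasp_force': 60.485}
turn [ 0.001 -0.001 -0.967] shift [  62.7 -252.5   73.5] yaw -74.4 dy 55.4
```

View pics/z5.png

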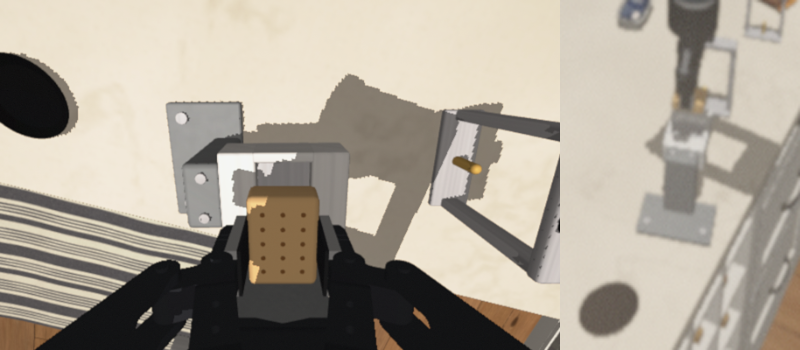

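The bar is held straight and level between the pads, clear of the mould. I'll carry it to the dish.

{"method": "apply_moves", "body": {"commands": [[[0, 0, -0.05], [5, -12, 0], 1], [[0, 0, -0.14], [12, -35, 0], 1], [[0, 0, -0.24], [20, -65, 0], 1], [[0, 0, -0.34], [28, -97, 0], 1], [[0, 0, -0.44], [36, -129, 0], 1], [[0, 0, -0.54], [44, -160, 5], 1], [[0, 0, -0.64], [50, -190, 12], 1], [[0, 0, -0.74], [55, -215, 20], 1], [[0, 0, -0.84], [59, -235, 30], 1], [[0, 0, -0.92], [61, -247, 40], 1]]}}

```text
time_s: 22.97
eef_pos: [438.6, 341.0, 121.5]
orientation: [-2.594, -1.772, 0.001]
wrist_force: [0.3, -0.3, -0.6]
finger_gap: 34.2
grasp_force: 60.5
```

```bash
python3 - <<'E'
from h import *
state();delta([440.3,344.5,20],161)
E
```

```text
{'time_s': 22.967, 'joint_pos': [0.447, 0.263, 1.747, 0.001, 1.132, 0.819], 'eef_pos': [438.643, 340.953, 121.5], 'orientation': [-2.594, -1.772, 0.001], 'wrist_force': [0.303, -0.316, -0.633], 'finger_gap': 34.212, 'grasp_force': 60.479}
turn [-0.001  0.    -0.041] shift [  3.9   0.3 101.5] yaw -21.3 dy 2.3
```

{"method": "apply_moves", "body": {"commands": [[[0, 0, -0.04], [3.9, 0.3, 8], 1], [[0, 0, -0.04], [3.9, 0.3, 22], 1], [[0, 0, -0.04], [3.9, 0.3, 40], 1], [[0, 0, -0.04], [3.9, 0.3, 58], 1], [[0, 0, -0.04], [3.9, 0.3, 74], 1], [[0, 0, -0.04], [3.9, 0.3, 88], 1], [[0, 0, -0.04], [3.9, 0.3, 96], 1], [[0, 0, -0.04], [3.9, 0.3, 100], 1], [[0, 0, -0.04], [3.9, 0.3, 101.5], 1], [[0, 0, -0.04], [3.9, 0.3, 101.5], 1]]}}

```text
time_s: 23.8
eef_pos: [441.3, 342.4, 21.1]
orientation: [-2.564, -1.815, 0.0]
wrist_force: [0.3, -0.8, -0.1]
finger_gap: 34.2
grasp_force: 60.5
```

{"method": "apply_moves", "body": {"commands": [[[0, 0, 0], [0, 0, 1.5], 1], [[0, 0, 0], [0, 0, 3], 1], [[0, 0, 0], [0, 0, 4], 1], [[0, 0, 0], [0, 0, 4], 1]]}}

```text
time_s: 24.13
eef_pos: [441.3, 342.4, 17.3]
orientation: [2.564, 1.815, 0.001]
wrist_force: [-0.3, -0.2, -1.0]
finger_gap: 34.2
grasp_force: 60.5
```

{"method": "apply_moves", "body": {"commands": [[[0, 0, 0], [0, 0, 0.7], 1], [[0, 0, 0], [0, 0, 1], 1], [[0, 0, 0], [0, 0, 1], 1]]}}

```text
time_s: 24.38
eef_pos: [441.3, 342.4, 16.2]
orientation: [2.564, 1.815, 0.0]
wrist_force: [0.0, -0.1, -0.6]
finger_gap: 34.3
grasp_force: 60.5
```

{"method": "apply_moves", "body": {"commands": [[[0, 0, 0], [1.5, 0.5, 0.7], 1], [[0, 0, 0], [1.5, 0.5, 1.5], 1], [[0, 0, 0], [1.5, 0.5, 2], 1], [[0, 0, 0], [1.5, 0.5, 2], 1]]}}

```text
time_s: 24.72
eef_pos: [442.5, 343.8, 14.3]
orientation: [2.564, 1.815, 0.001]
wrist_force: [-0.2, 0.4, 1.2]
finger_gap: 33.9
grasp_force: 60.7
```

{"method": "apply_moves", "body": {"commands": [[[0, 0, 0], [0, 0, 0.6], 1], [[0, 0, 0], [0, 0, 1.2], 1], [[0, 0, 0], [0, 0, 1.2], 1]]}}

```text
time_s: 24.97
eef_pos: [442.6, 344.0, 13.5]
orientation: [2.564, 1.815, 0.002]
wrist_force: [-1.1, 1.0, 5.7]
finger_gap: 34.3
grasp_force: 61.2
```

{"method": "apply_moves", "body": {"commands": [[[0, 0, 0], [0, 0, 0.5], 1], [[0, 0, 0], [0, 0, 1], 1], [[0, 0, 0], [0, 0, 1], 1]]}}

```text
time_s: 25.22
eef_pos: [442.8, 344.1, 13.0]
orientation: [2.564, 1.815, 0.002]
wrist_force: [-2.5, 0.6, 8.2]
finger_gap: 34.3
grasp_force: 61.6
```

{"method": "apply_moves", "body": {"commands": [[[0, 0, 0], [0, 0, -0.6], 1], [[0, 0, 0], [0, 0, -0.6], 0.6], [[0, 0, 0], [0, 0, -0.6], 0.5], [[0, 0, 0], [0, 0, -0.6], 0.5], [[0, 0, 0], [0, 0, -5], 0.5], [[0, 0, 0], [0, 0, -15], 0.4], [[0, 0, 0], [0, 0, -35], 0.2], [[0, 0, 0], [-15, 0, -65], 0], [[0, 0, 0], [-40, 0, -100], 0], [[0, 0, 0], [-70, 0, -130], 0]]}}

```text
time_s: 26.05
eef_pos: [419.5, 279.0, 142.7]
orientation: [2.563, 1.817, 0.002]
wrist_force: [0.7, 0.3, 0.5]
finger_gap: 85.1
grasp_force: 0.0
```

{"method": "apply_moves", "body": {"commands": [[[0, 0, 0], [0, 0, 0], 0], [[0, 0, 0], [0, 0, 0], 0], [[0, 0, 0], [0, 0, 0], 0]]}}

```text
time_s: 26.3
eef_pos: [419.5, 279.0, 140.9]
orientation: [2.565, 1.814, 0.002]
wrist_force: [-0.6, 0.4, -1.1]
finger_gap: 85.4
grasp_force: 0.0
```

```bash
python3 - <<'E'
from h import *
state()
S=snap('scene');c=S['pixels'][150:350,260:400,::-1];s=snap('wrist');w=s['pixels'][:,:,::-1]
cv2.imwrite('pics/z6.png',np.hstack([cv2.resize(w,(560,350)),cv2.resize(c,(240,350),interpolation=cv2.INTER_CUBIC)]))
im=s['pixels'];hsv=cv2.cvtColor(im,cv2.COLOR_RGB2HSV);m=cv2.inRange(hsv,(8,60,80),(30,255,255));m[300:]=0
for c in cv2.findContours(m,0,1)[0]:
  if cv2.contourArea(c)>400:
    P=np.array([onz(s,*q,24)[:2] for q in c[:,0].astype(float)],np.float32);print(cv2.minAreaRect(P))
k=cv2.inRange(im,(0,0,0),(50,50,50));k[250:]=0
for c in cv2.findContours(k,0,1)[0]:
  if cv2.contourArea(c)>400:
    P=np.array([onz(s,*q,11)[:2] for q in cv2.convexHull(c)[:,0].astype(float)],np.float32);print('dish',cv2.boundingRect(c),cv2.fitEllipse(P))
E
```

```text
{'time_s': 26.3, 'joint_pos': [0.351, 0.125, 1.866, 0.0, 1.149, 0.69], 'eef_pos': [419.511, 278.991, 140.947], 'orientation': [2.565, 1.814, 0.002], 'wrist_force': [-0.589, 0.376, -1.079], 'finger_gap': 85.378, 'grasp_force': 0.0}
((140.53515625, 293.5105285644531), (42.9947624206543, 25.664716720581055), 54.59618377685547)
((443.1136474609375, 345.8736267089844), (49.12480163574219, 35.94476318359375), 70.5094985961914)
((377.5242004394531, 422.5974426269531), (34.73638153076172, 10.86283016204834), 69.24066162109375)
dish (274, 38, 92, 123) ((441.48382568359375, 347.00750732421875), (71.13088989257812, 91.30655670166016), 157.103515625)
dish (594, 22, 46, 84) ((674.4451293945312, 293.34442138671875), (58.3819465637207, 60.42232894897461), 52.057376861572266)
```

View pics/z6.png

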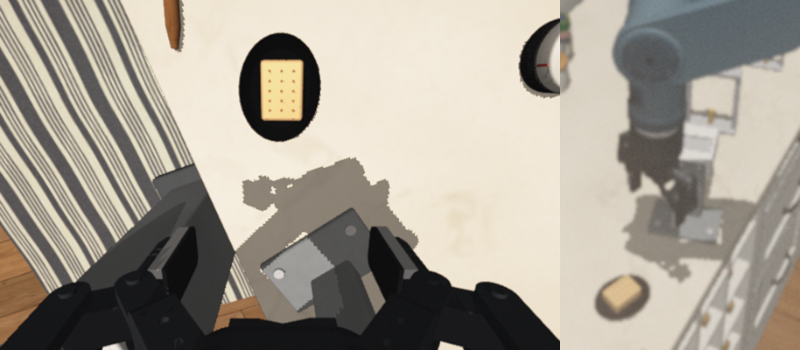

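The bar lies flat and centred in the dish at about (281,90), and the stirrup is still upright beyond the mould. The gripper is clear of everything, so I'm handing in.

```bash
python3 -c "
from station import robot
print(robot.finish_job())"
```

```text
the job is handed in; nothing more can be done
None
```

The job is handed in at about 26 s of the 72 s allowed: the stirrup's pin found the slot, pushed the bar about 15 mm proud, and the stirrup now stands upright clear of the mould with the bar flat in the black dish; the hand-in call gave no verdict.

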